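Index the dropper slide to its second station

TASK

Move the bench slide to its other station and lock it there: pull the spring pin up, turn its bar a quarter turn counter-clockwise so that it rests in the notches and stays out, and let go of it before moving the plate; then draw the plate along by its post towards the bottle's end until the pin can be turned back and drops fully home in the second hole. The tall, top-heavy dropper bottle must ride along standing on its rubber mat without toppling, and the other things on the counter stay where they are.

Things in the scene. Friction and masses are not known exactly. Their poses are not given: they have to be found in the camera images.
- slide: Fixed bench slide: steel base 100 mm wide (its x), 510 mm long (its y), rails 29 mm high with lips that hold the carriage plate down; end stops 245 mm from the origin. Origin: underside centre, on the counter, straight below the spring pin; y runs along the slide towards the bottle's end (the plate must move to +y), z up.
- collar_top (a point): Centre of the top of the steel collar, on the pin's axis, 62 mm above the counter. The collar is 24 mm square and 16 mm high, split by deep slots (along the slide's x) and notches 4 mm deep and 7 mm wide (along y) for the pin's cross-key, a 4 mm rod. It stands on a bridge over the plate, 36 mm long (y), top at 46 mm.
- handle_bar: Black bar handle of the spring pin: 46 mm long (its own x), 10 mm wide (its y), 14 mm high; origin at the bar's centre, on the pin's vertical axis, 101 mm above the counter when the pin is home. The shaft below it is free for some 25 mm above the collar. With the pin home the bar lies along the slide's x; in the rest notches along its y.
- bar_center (a point): Centre of the same bar handle (the point to grip, on the pin axis).
- pin_lift (a joint): Height of the pin above home, m: 0 = home, 7 mm down in a hole of the plate; stop at 0.024. A spring pushes it down (3 N at home, 5 N out). It can turn only when lifted 0.0165 or more (0.0195 is comfortable); in the rest notches it stays at 0.012, clear of the plate. Turned back with no hole beneath, its tip rides on the plate at 0.007 and drops in by itself when a hole comes under.
- pin_turn (a joint): Turn of the pin about the vertical, rad, counter-clockwise from above: 0 = home slots, 1.57 = rest notches (about 0.15 rad of play each way); stops at -0.1 and 1.75.
- post_center (a point): Point on the axis of the carriage's upright steel pull post, 30 mm above the plate's top face and 52 mm above the counter; the post is 22 mm in diameter, 55 mm tall. It stands near the plate's -y end, on its centre line, and is fixed to the plate.
- plate_center (a point): Centre of the top face of the carriage, a loose aluminium plate 70 x 370 x 12 mm, 0.4 kg, top 22 mm above the counter, 1.5 mm side play, slides with 2 to 5 N, up to 10 N with the pin riding on it. Two 11 mm square index holes on its centre line, one each side of this point, 75 to 90 mm apart (find by feel). At the start the pin is in the +y hole; it must end in the -y hole.
- mat_center (a point): Centre of the round black rubber mat (52 mm across, flush) on the plate, 155 mm to +y of the plate's centre, where the bottle stands.
- dropper_center (a point): Half-way up the tall amber dropper bottle, 157 mm high, 32 mm in diameter at the foot, 0.12 kg, black cap and rubber bulb on top, heavy at the top; it stands loose on the mat. z is its upright axis. It topples if the plate is jerked.
- dish: Bystander: low round glass dish, 86 mm across, 22 mm high, with dividers and small parts. Origin under its centre.
- jar: Bystander: amber glass jar, 60 mm across, 85 mm high. Origin under its centre.
- pot: Bystander: steel pot with a lid, 68 mm across, 82 mm high. Origin under its centre.

How it is judged:
By the outcome, as a careful person would: the job done as asked, in the order asked, and still so for the second after the job is handed in, with the robot touching nothing.
It also fails if it takes over 72 s, if anything falls off the work surface, if the arm or the gripper's body presses on something with over 40 N, if the wrist force passes 120 N, or if a joint passes its speed limit or range.

ROBOT

A 6-joint arm with a two-finger parallel gripper is mounted at the origin on the work surface. World frame = base frame: x ahead of the robot, y to its left, z up, the work surface at z = 0. Lengths are in m, angles in degrees, forces in N, time in s.
With the tool pointing down it reaches from about 0.35 to 0.875 m from the base axis. Payload 4.2 kg.
Tool frame: the origin (TCP) lies on the centre line of the jaws, within the pads' length; the fingertips stand 19 mm ahead of it and the grasp point (between the pads) is the TCP; z points along the fingers, y is the line along which they close (so a half turn about z gives the same grasp; the last joint's range is limited). The gripper opens to 87 mm and grips with 3 to 60 N. Pads are 19 mm wide; open, the fingers measure 117 mm over their backs; the gripper's body (75 mm by 190 mm) begins 51 mm behind the grasp point.
Start: joints at [82.426, 22.042, 0.453, 0, -68.411, -14.817], TCP at [0.238, 0.578, 0.242] pointing down, gripper open.
Joint ranges: [-179.83, 179.83], [-69.29, 118.12], [-61.27, 80.66], [-181.25, 117.63], [-171.15, -9.14], [-177.46, 177.46]. Speed limits (degrees/s): [159.86, 159.86, 180, 180, 180, 180].

INTERFACE

Orientations are given as a 3x3 rotation matrix whose columns are the frame's x, y, z axes.
In Python, from station import sense, capture, finish_job, search_frame, masks_of gives the robot as it stands.
- The arm moves only by the tool drive_tool, never from a script. Its argument "rows" is a list of rows, each a list of 7 numbers: the opening in per cent of the stroke, from 0 (shut) to 100 (fully open), then the shift along the world's x, y, z in mm, then the turn, a rotation vector about the world's x, y, z in rad. In form: [[fingers, dx, dy, dz, wx, wy, wz], ...]. A call has 1 to 5 rows; each row shifts and turns the commanded pose from where the row before left it; what a row does not reach is not made up. A row lasts 1/12 s, in which the tool goes at most 41.7 mm and 7.16 degrees, less where a joint would pass 70% of its speed; a pose out of reach is approached as far as the arm can. A call is refused whole if a number of a shift passes 41.7 or a number of a turn 0.125, either way. A call with a gripper value outside its range is refused whole. The fingers move at their own pace and stop on an object; the grip force is fixed at half the most. Time passes only in rows, so rows that do not move let the fingers close. It gives the time, the measured TCP pose, the force, the opening and the grip force at its end, in the units of the state.
- sense(): the state, without advancing time (a new reading comes with each control period).
- capture(name): name is "scene" or "top" or "wrist"; returns a dict with "frame" (400x640x3 uint8, red, green, blue), "z_map" (400x640 float32, m along the optical axis (not along the pixel's ray), 0 where there is no reading), "fx", "fy", "cx", "cy" (pixels), "R" (3x3) and "t" (3): a world point X has camera coordinates R X + t; the wrist camera has in their place "T_tool_cam" (4x4, takes a point from camera to tool coordinates, whose origin is the TCP and whose axes are the flange's). Camera axes: x right, y down, z forward; pixel columns grow to the right and rows downward; lengths in m; the calibration is good to about 2 mm. A picture is of the moment at which its call begins: read the wrist's pose just before it.
- finish_job(): hands the job in; it is judged then, once.
Trained networks look in a picture, given as the dict that the camera call returned (one of the last four; its "shot" number tells which), for a name from the list of things; names that differ only in an ending like _2 or _b are one class to them, and where a whole thing is asked for, a point or a joint stands for the part that bears it (a point fixed in the world has none). Each returns a list of dicts, best first, with "p" (0 to 1); they miss things now and then, are a little off and sometimes report something else, mostly with a low value. They report only what shows in the picture. A call takes as long as a camera call.
- search_frame(label, picture): "xy" ([column, row] in pixels, amid what is visible of it).
- masks_of(label, picture): "region" (400x640 bool, what is visible of it) and "xy" ([column, row] in pixels, amid what is visible of it).
The state is a dict: "time_s": time; "joints": joint angles; "joint_velocities": joint speeds; "effort": joint torques, N m; "tcp_pos": TCP position; "ee_rot": TCP orientation; "wrist_force": force on the tool from outside, world axes, zero at the start; "moment": the same for the moment, N m; "gripper_width": opening from 0.0 (shut) to 1.0 (fully open); "gripper_force": force on a finger pad.
Only numpy, scipy, OpenCV 4.12 (cv2) and the standard library are available. Lean on these libraries where they do the work, as an engineer would, in place of code of your own. Each camera call takes 0.05 s, during which the arm holds its last target. There are 200 camera calls.

## Working session

There is one attempt and no reset: what is moved stays moved. The work goes in short steps, Python scripts to look and compute and a tool call to move; the robot and the scene stay as the last step left them, time stands still between calls to the robot, and variables do not carry over. Pictures are saved under pics/ and viewed, at most 10 in all, crops included, and the job is handed in when it is done.

Besides the shell and the picture viewer there is one more tool, called after ">>>" as name(argument=value, ...) on one line, values as JSON. drive_tool: Moves the arm, as the interface text tells. Its arguments: {"type":"object","properties":{"rows":{"type":"array"}},"required":["rows"]}

```bash
mkdir -p pics; cat > h.py <<'E'
import numpy as np, cv2
from station import *
def world(p,uv,z=None,s=None):
    """pixel->world; with z: intersect with height plane; else use depth map"""
    if 'R' in p: R=np.array(p['R']);t=np.array(p['t']); Rc=R.T; o=-R.T@t
    else:
        T=np.array(p['T_tool_cam']); E=np.array(s['ee_rot']).reshape(3,3)
        Rc=E@T[:3,:3]; o=E@T[:3,3]+np.array(s['tcp_pos'])
    u,v=uv; d=Rc@np.array([(u-p['cx'])/p['fx'],(v-p['cy'])/p['fy'],1])
    if z is None:
        k=p['z_map'][int(round(v)),int(round(u))]
    else: k=(z-o[2])/d[2]
    return o+k*d
def save(p,n): cv2.imwrite('pics/'+n,p['frame'][:,:,::-1])
E
python3 - <<'E'
from h import *
s=sense();print(s)
Z=dict(handle_bar=.108,post_center=.077,dropper_center=None,mat_center=.022,collar_top=.062,slide=None,dish=None,jar=None,pot=None,plate_center=.022)
for c in ['top','scene']:
    p=capture(c);save(p,c+'.png')
    for k,z in Z.items():
        for r in search_frame(k,p)[:2]:
            print(c,k,round(r['p'],2),np.round(r['xy']),'depth',world(p,r['xy']).round(3),'plane',None if z is None else world(p,r['xy'],z).round(3))
E
```

```text
{'time_s': 0.0, 'joints': array([ 8.24245346e+01,  2.20901204e+01,  3.81272294e-01, -3.05194576e-02,
       -6.84127148e+01, -1.48155043e+01]), 'joint_velocities': array([-0.00842069,  0.05510818, -0.0680284 , -0.00951788,  0.0705808 ,
       -0.04385609]), 'effort': array([-1.07950891e-04, -3.90662813e+01,  1.87406015e+01,  4.22004640e+00,
        1.09937138e-02, -1.93490559e-04]), 'tcp_pos': array([0.23784862, 0.57736464, 0.24047256]), 'ee_rot': array([[ 9.24531236e-01, -3.81105498e-01, -7.70677419e-04],
       [-3.81106272e-01, -9.24528992e-01, -2.03780767e-03],
       [ 6.41060889e-05,  2.17772684e-03, -9.99997627e-01]]), 'wrist_force': array([ 0.68458221, -0.22249355, -0.60645645]), 'moment': array([-0.01786807,  0.04286751,  0.0264921 ]), 'gripper_force': 0.0, 'gripper_width': 1.0000877404676034}
top handle_bar 0.63 [348. 226.] depth [ 0.592 -0.037  0.105] plane [ 0.592 -0.037  0.108]
top post_center 0.85 [375. 237.] depth [ 0.573 -0.103  0.019] plane [ 0.569 -0.095  0.077]
top dropper_center 0.62 [292. 215.] depth [0.61  0.07  0.167] plane None
top mat_center 0.87 [375. 238.] 
[... 736 characters left out ...]
e [ 0.579 -0.075  0.022]
scene mat_center 0.57 [217. 188.] depth [ 0.688 -0.18   0.064] plane [ 0.657 -0.219  0.022]
scene collar_top 0.65 [310. 188.] depth [ 0.59  -0.034  0.058] plane [ 0.593 -0.031  0.062]
scene slide 0.88 [336. 241.] depth [0.657 0.064 0.029] plane None
scene slide 0.59 [305. 276.] depth [0.773 0.077 0.069] plane None
scene dish 0.62 [247. 239.] depth [ 0.728 -0.083  0.015] plane None
scene jar 0.57 [216. 189.] depth [ 0.69  -0.182  0.06 ] plane None
scene pot 0.84 [306. 277.] depth [0.776 0.08  0.071] plane None
scene pot 0.37 [216. 190.] depth [ 0.692 -0.181  0.06 ] plane None
scene plate_center 0.92 [297. 192.] depth [ 0.6   -0.058  0.044] plane [ 0.581 -0.073  0.022]
```

```bash
python3 - <<'E'
import cv2
a=cv2.imread('pics/top.png')[110:330,190:490];b=cv2.imread('pics/scene.png')[110:330,170:470]
cv2.imwrite('pics/c1.png',cv2.resize(cv2.vconcat([a]),None,fx=2.6,fy=2.6))
cv2.imwrite('pics/c2.png',cv2.resize(b,None,fx=2.6,fy=2.6))
E
```

```text
(no output)
```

View pics/c1.png

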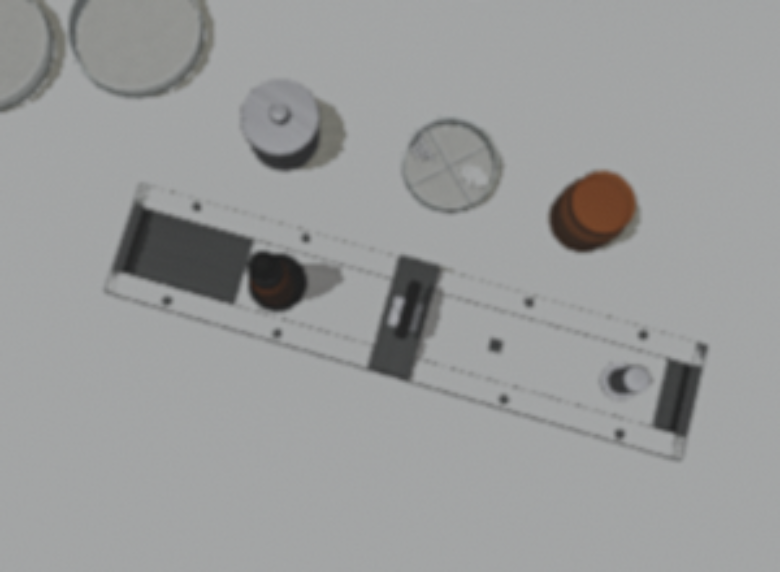

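View pics/c2.png

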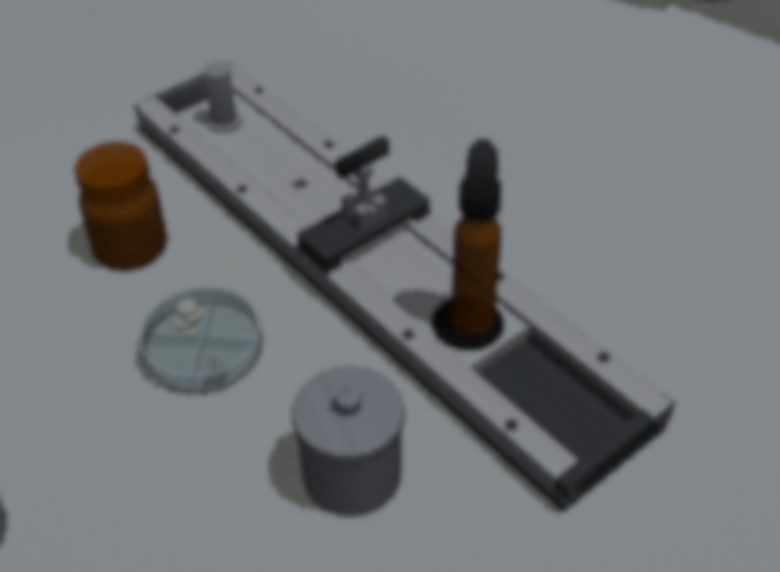

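Top crop: bar at (410,308), second hole at (495,345), post top at (637,378), and the slide's corners at (145,185), (107,290), (705,345) and (680,457). The bottle is at the left, which is world +y. The networks' mat and post points fall on the wrong places, so I'm measuring these by pixel.

```bash
python3 - <<'E'
from h import *
p=capture('top')
w=lambda c,z:world(p,(190+c[0]/2.6,110+c[1]/2.6),z)
L=[w(c,.029) for c in [(145,185),(107,290),(705,345),(680,457)]]
for l in L: print(l.round(4))
a=(L[0]+L[1])/2-(L[2]+L[3])/2; print('len',np.linalg.norm(a),'yaw of y',np.degrees(np.arctan2(a[1],a[0])),'centre',sum(L)/4)
print('bar',w((410,308),.108),'post',w((637,378),.077),'hole',w((495,345),.022),'matfoot',w((277,285),.1))
m=masks_of('handle_bar',p)
for r in m[:1]:
    g=r['region']; v,u=np.nonzero(g); P=np.array([world(p,x) for x in zip(u,v)]); P=P[(P[:,2]>.09)&(P[:,2]<.13)]
    print(len(P),P.mean(0)); e=np.linalg.svd(P[:,:2]-P[:,:2].mean(0))[2][0]; print(np.degrees(np.arctan2(e[1],e[0])))
s=sense();E=s['ee_rot'];print('tool y yaw',np.degrees(np.arctan2(E[1,1],E[0,1])))
E
```

```text
[0.7089 0.1866 0.029 ]
[0.617  0.2189 0.029 ]
[ 0.5558 -0.2906  0.029 ]
[ 0.4638 -0.2615  0.029 ]
len 0.5026781623464469 yaw of y 72.26286867623026 centre [ 0.58635553 -0.03665693  0.029     ]
bar [ 0.58654035 -0.03675969  0.108     ] post [ 0.52864347 -0.21735468  0.077     ] hole [ 0.56104295 -0.11391759  0.022     ] matfoot [0.60844707 0.06714639 0.1       ]
0 [nan nan nan]
0.0
tool y yaw -112.39103428187997<stdin>:11: RuntimeWarning: Mean of empty slice.
  ret = um.true_divide(
```

>>> drive_tool(rows=[[100,17.4,-30.7,0,0,0,0.041],[100,17.4,-30.7,0,0,0,0.041],[100,17.4,-30.7,0,0,0,0],[100,17.4,-30.7,0,0,0,0],[100,17.4,-30.7,0,0,0,0]])

```text
time_s: 1.62
tcp_pos: [0.3255, 0.4229, 0.2417]
ee_rot: [[0.953, -0.303, 0.0], [-0.303, -0.953, 0.0], [0.0, -0.0, -1.0]]
wrist_force: [0.2, 0.5, 0.1]
gripper_width: 0.999
gripper_force: 0.0
```

>>> drive_tool(rows=[[100,17.4,-30.7,0,0,0,0],[100,17.4,-30.7,0,0,0,0],[100,17.4,-30.7,0,0,0,0],[100,17.4,-30.7,0,0,0,0],[100,17.4,-30.7,0,0,0,0]])

```text
time_s: 2.03
tcp_pos: [0.4126, 0.2693, 0.2419]
ee_rot: [[0.953, -0.304, 0.001], [-0.304, -0.953, 0.001], [0.0, -0.001, -1.0]]
wrist_force: [0.8, 0.4, 0.6]
gripper_width: 1.0
gripper_force: 0.0
```

>>> drive_tool(rows=[[100,17.4,-30.7,0,0,0,0],[100,17.4,-30.7,0,0,0,0],[100,17.4,-30.7,0,0,0,0],[100,17.4,-30.7,0,0,0,0],[100,17.4,-30.7,0,0,0,0]])

```text
time_s: 2.45
tcp_pos: [0.4997, 0.1158, 0.2419]
ee_rot: [[0.953, -0.304, 0.001], [-0.304, -0.953, 0.0], [0.001, -0.001, -1.0]]
wrist_force: [1.1, 0.3, -0.4]
gripper_width: 0.999
gripper_force: 0.0
```

>>> drive_tool(rows=[[100,17.4,-30.7,0,0,0,0],[100,17.4,-30.7,0,0,0,0],[100,17.4,-30.7,0,0,0,0],[100,17.4,-30.7,0,0,0,0],[100,17.4,-30.7,0,0,0,0]])

```text
time_s: 2.87
tcp_pos: [0.5867, -0.0379, 0.2417]
ee_rot: [[0.953, -0.304, 0.0], [-0.304, -0.953, 0.0], [0.0, -0.0, -1.0]]
wrist_force: [1.0, 0.7, 0.0]
gripper_width: 0.993
gripper_force: 0.0
```

>>> drive_tool(rows=[[50,0,0,0,0,0,0],[50,0,0,0,0,0,0],[50,0,0,0,0,0,0]])

```text
time_s: 3.12
tcp_pos: [0.5858, -0.0362, 0.2413]
ee_rot: [[0.953, -0.305, -0.001], [-0.305, -0.953, 0.0], [-0.001, 0.0, -1.0]]
wrist_force: [-0.1, 0.4, -0.3]
gripper_width: 0.855
gripper_force: 0.0
```

```bash
python3 - <<'E'
from h import *
s=sense();p=capture('wrist');save(p,'w1.png')
print(s['time_s'],s['tcp_pos'],s['joints'].round(1),s['ee_rot'].round(3),s['wrist_force'],s['gripper_width'])
for k,z in dict(handle_bar=.108,collar_top=.062,post_center=.077,mat_center=.022).items():
    for r in search_frame(k,p)[:2]: print(k,r['p'],r['xy'],world(p,r['xy'],z,s),world(p,r['xy'],None,s))
for r in masks_of('handle_bar',p)[:1]:
    v,u=np.nonzero(r['region']);P=np.array([world(p,x,None,s) for x in zip(u,v)]);print(len(P),np.percentile(P[:,2],[5,50,95]))
    P=P[(P[:,2]>.095)&(P[:,2]<.125)];print(len(P),P.mean(0))
    if len(P): print(cv2.minAreaRect((P[:,:2]*1000).astype(np.float32)))
E
```

```text
3.1167 [ 0.58580208 -0.03621752  0.24128834] [ 12.3  18.4  -5.1  -0.  -66.6  60. ] [[ 0.953 -0.305 -0.001]
 [-0.305 -0.953  0.   ]
 [-0.001  0.    -1.   ]] [-0.1191813   0.44931192 -0.29089952] 0.8551858407738989
handle_bar 0.77 [326.7, 195.6] [ 0.58932789 -0.03607869  0.108     ] [ 0.58943821 -0.03611566  0.10846268]
handle_bar 0.32 [397.3, 177.2] [ 0.58642449 -0.09637556  0.108     ] [ 0.56504034 -0.10819298  0.02209179]
collar_top 0.8 [334.1, 181.5] [ 0.58953759 -0.04350838  0.062     ] [ 0.58990988 -0.04359155  0.06382612]
collar_top 0.47 [393.3, 178.4] [ 0.57501409 -0.09873506  0.062     ] [ 0.56497665 -0.10378953  0.02165582]
post_center 0.87 [390.2, 178.2] [ 0.57979696 -0.09419188  0.077     ] [ 0.56650347 -0.10051084  0.02282626]
post_center 0.34 [324.5, 195.0] [ 0.58310989 -0.03182814  0.077     ] [ 0.59063449 -0.03457491  0.10906872]
mat_center 0.77 [393.5, 176.8] [ 0.56669867 -0.10440408  0.022     ] [ 0.5668327  -0.10433434  0.02254866]
590 [0.10579467 0.10833684 0.10960742]
578 [ 0.58905418 -0.03548242  0.10805984]
((587.830322265625, -34.91487121582031), (10.514881134033203, 45.60118103027344), 72.27489471435547)
```

View pics/w1.png

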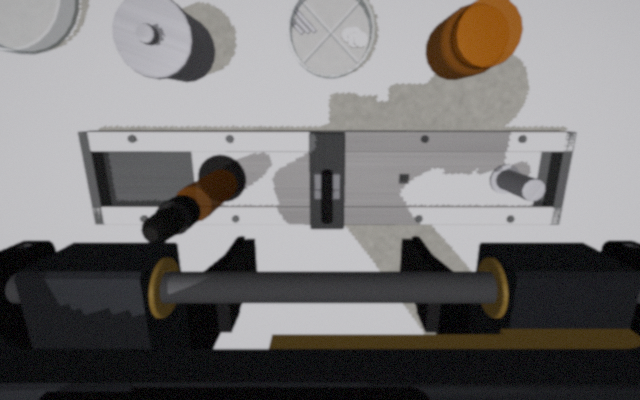

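The wrist view shows the bar at (326,195), in line with the jaws. The hole is at (404,178), the post top at (533,189) and the bottle's mat at (222,176). Next I descend onto the bar.

>>> drive_tool(rows=[[30,1.2,0.4,-13,0,0,0],[30,1.2,0.4,-13,0,0,0],[30,0,0,-13,0,0,0],[30,0,0,-13,0,0,0],[30,0,0,-13,0,0,0]])

```text
time_s: 3.83
tcp_pos: [0.5883, -0.0347, 0.1762]
ee_rot: [[0.953, -0.303, 0.0], [-0.303, -0.953, 0.0], [0.0, -0.0, -1.0]]
wrist_force: [0.5, -1.0, -0.8]
gripper_width: 0.313
gripper_force: 0.0
```

>>> drive_tool(rows=[[30,0,0,-13,0,0,0],[30,0,0,-13,0,0,0],[30,0,0,-13,0,0,0],[30,0,0,-13,0,0,0],[30,0,0,-13,0,0,0]])

```text
time_s: 4.25
tcp_pos: [0.5884, -0.0347, 0.1113]
ee_rot: [[0.953, -0.303, 0.001], [-0.303, -0.953, 0.0], [0.001, -0.0, -1.0]]
wrist_force: [-0.2, 0.6, 0.5]
gripper_width: 0.299
gripper_force: 0.0
```

>>> drive_tool(rows=[[0,0,0,-2,0,0,0],[0,0,0,0,0,0,0],[0,0,0,0,0,0,0],[0,0,0,0,0,0,0],[0,0,0,0,0,0,0]])

```text
time_s: 4.67
tcp_pos: [0.5885, -0.0355, 0.1101]
ee_rot: [[0.953, -0.304, 0.0], [-0.304, -0.953, -0.0], [0.001, -0.0, -1.0]]
wrist_force: [0.4, -2.1, -1.0]
gripper_width: 0.128
gripper_force: 30.0
```

```bash
python3 - <<'E'
from h import *
import numpy as np
T=None
p=capture('wrist');s=sense();save(p,'w2.png')
print(s['time_s'],s['tcp_pos'],s['joints'].round(1),s['wrist_force'].round(1),s['gripper_width'],s['gripper_force'])
# from the earlier wrist picture
s1=dict(tcp_pos=[.5858,-.0362,.2413],ee_rot=[[.953,-.305,-.001],[-.305,-.953,0],[-.001,0,-1]])
for n,uv,z in [('hole',(404,178),.022),('post',(533,189),.077),('mat',(222,176),.022),('bar',(326.5,195.5),.108)]:
    w=world(p,uv,z,s1); d=w[:2]-np.array([.588,-.0355]); print(n,w.round(4),'slide xy',round(d@[.953,-.305],4),round(d@[.305,.953],4))
E
```

```text
4.7167 [ 0.58848264 -0.03553337  0.11008695] [ 12.3  25.7 -14.5   0.  -49.8  60. ] [-0.4 -1.5 -1.1] 0.1287749990457769 29.993490278720856
hole [ 0.5618 -0.115   0.022 ] slide xy -0.0007 -0.0837
post [ 0.5294 -0.2177  0.077 ] slide xy -0.0003 -0.1915
mat [0.6241 0.0718 0.022 ] slide xy 0.0017 0.1133
bar [ 0.5894 -0.036   0.108 ] slide xy 0.0015 -0.0
```

>>> drive_tool(rows=[[0,0,0,4,0,0,0],[0,0,0,4,0,0,0],[0,0,0,4,0,0,0],[0,0,0,4,0,0,0],[0,0,0,4,0,0,0]])

```text
time_s: 5.13
tcp_pos: [0.5883, -0.0355, 0.1297]
ee_rot: [[0.953, -0.304, -0.0], [-0.304, -0.953, -0.0], [-0.0, 0.0, -1.0]]
wrist_force: [1.1, -3.6, -6.1]
gripper_width: 0.13
gripper_force: 30.0
```

>>> drive_tool(rows=[[0,0,0,0,0,0,0],[0,0,0,0,0,0,0]])

```text
time_s: 5.3
tcp_pos: [0.5883, -0.0354, 0.1295]
ee_rot: [[0.953, -0.304, -0.0], [-0.304, -0.953, 0.0], [-0.0, -0.0, -1.0]]
wrist_force: [1.6, -2.8, -6.4]
gripper_width: 0.124
gripper_force: 30.0
```

>>> drive_tool(rows=[[0,0,0,0,0,0,0.105],[0,0,0,0,0,0,0.105],[0,0,0,0,0,0,0.105],[0,0,0,0,0,0,0.105],[0,0,0,0,0,0,0.105]])

```text
time_s: 5.72
tcp_pos: [0.5884, -0.0349, 0.1291]
ee_rot: [[0.976, 0.219, -0.0], [0.219, -0.976, 0.001], [-0.0, -0.001, -1.0]]
wrist_force: [1.0, -0.4, -5.6]
gripper_width: 0.125
gripper_force: 30.0
```

>>> drive_tool(rows=[[0,0,0,0,0,0,0.105],[0,0,0,0,0,0,0.105],[0,0,0,0,0,0,0.105],[0,0,0,0,0,0,0.105],[0,0,0,0,0,0,0.105]])

```text
time_s: 6.13
tcp_pos: [0.5881, -0.0344, 0.1289]
ee_rot: [[0.734, 0.679, -0.001], [0.679, -0.734, 0.001], [0.0, -0.002, -1.0]]
wrist_force: [0.6, 0.5, -6.5]
gripper_width: 0.128
gripper_force: 30.0
```

>>> drive_tool(rows=[[0,0,0,0,0,0,0.105],[0,0,0,0,0,0,0.105],[0,0,0,0,0,0,0.105],[0,0,0,0,0,0,0.105],[0,0,0,0,0,0,0.105]])

```text
time_s: 6.55
tcp_pos: [0.5876, -0.0342, 0.1287]
ee_rot: [[0.295, 0.955, -0.002], [0.955, -0.295, 0.002], [0.001, -0.002, -1.0]]
wrist_force: [-0.6, 1.1, -6.2]
gripper_width: 0.128
gripper_force: 30.0
```

>>> drive_tool(rows=[[0,0,0,0,0,0,0],[0,0,0,0,0,0,0]])

```text
time_s: 6.72
tcp_pos: [0.5876, -0.0344, 0.1288]
ee_rot: [[0.303, 0.953, -0.002], [0.953, -0.303, 0.001], [0.001, -0.002, -1.0]]
wrist_force: [-1.2, 2.7, -5.6]
gripper_width: 0.129
gripper_force: 30.0
```

```bash
python3 - <<'E'
from h import *
s=sense();print(s['time_s'],s['tcp_pos'],s['ee_rot'].round(3),s['joints'].round(1),s['wrist_force'].round(1),s['moment'].round(2))
E
```

```text
6.7167 [ 0.58762644 -0.03437695  0.12878737] [[ 0.303  0.953 -0.002]
 [ 0.953 -0.303  0.001]
 [ 0.001 -0.002 -1.   ]] [ 1.240e+01  2.450e+01 -1.330e+01 -1.000e-01 -5.230e+01  1.501e+02] [-1.2  2.7 -5.6] [ 1.    0.37 -0.06]
```

Turned 90°. Now I lower the bar into the notches, about 8 mm.

>>> drive_tool(rows=[[0,0,0,-2,0,0,0],[0,0,0,-2,0,0,0],[0,0,0,-2,0,0,0],[0,0,0,-1.5,0,0,0],[0,0,0,0,0,0,0]])

```text
time_s: 7.13
tcp_pos: [0.5878, -0.0346, 0.122]
ee_rot: [[0.301, 0.954, -0.001], [0.954, -0.301, 0.001], [0.0, -0.002, -1.0]]
wrist_force: [-3.4, 5.6, -3.6]
gripper_width: 0.129
gripper_force: 30.0
```

>>> drive_tool(rows=[[30,0,0,0,0,0,0],[30,0,0,0,0,0,0],[30,0,0,0,0,0,0],[30,0,0,0,0,0,0],[30,0,0,0,0,0,0]])

```text
time_s: 7.55
tcp_pos: [0.5894, -0.0357, 0.123]
ee_rot: [[0.3, 0.954, 0.003], [0.954, -0.3, -0.0], [0.0, 0.003, -1.0]]
wrist_force: [-0.1, 1.1, -0.1]
gripper_width: 0.291
gripper_force: 0.0
```

>>> drive_tool(rows=[[30,0,0,20,0,0,0],[30,0,0,20,0,0,0],[30,0,0,20,0,0,0],[30,0,0,20,0,0,0],[30,0,0,0,0,0,0]])

```text
time_s: 7.97
tcp_pos: [0.5914, -0.0356, 0.2074]
ee_rot: [[0.299, 0.954, 0.01], [0.954, -0.299, -0.0], [0.003, 0.01, -1.0]]
wrist_force: [1.0, 0.5, 1.0]
gripper_width: 0.301
gripper_force: 0.0
```

```bash
python3 - <<'E'
from h import *
s=sense();p=capture('scene');save(p,'s3.png')
cv2.imwrite('pics/s3c.png',cv2.resize(p['frame'][130:270,220:420,::-1],None,fx=3,fy=3))
print(s['time_s'],s['tcp_pos'])
p=capture('wrist');
for r in masks_of('handle_bar',p)[:2]:
    v,u=np.nonzero(r['region']);P=np.array([world(p,x,None,s) for x in zip(u,v)]);P=P[P[:,2]>.095]
    if len(P): print(r['p'],len(P),P.mean(0),np.percentile(P[:,2],[5,50,95]),cv2.minAreaRect((P[:,:2]*1000).astype(np.float32)))
E
```

```text
7.9667 [ 0.59139162 -0.03563999  0.20737017]
0.82 909 [ 0.58919907 -0.03320797  0.12144413] [0.11156887 0.12238886 0.12377866] ((588.578125, -34.635833740234375), (45.10285186767578, 12.839542388916016), 71.56963348388672)
```

View pics/s3c.png

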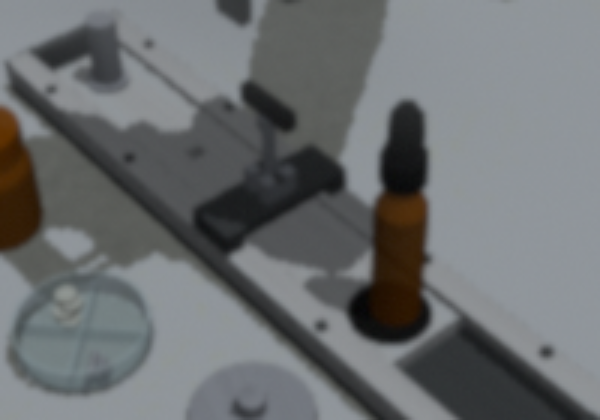

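```bash
python3 - <<'E'
from h import *
for c in ['wrist','top','scene']:
    s=sense();p=capture(c)
    for r in masks_of('handle_bar',p)[:1]:
        v,u=np.nonzero(r['region']);P=np.array([world(p,x,None,s) for x in zip(u,v)])
        P=P[np.linalg.norm(P[:,:2]-[.588,-.0355],axis=1)<.03];P=P[P[:,2]>.09]
        if len(P): print(c,len(P),np.percentile(P[:,2],[25,50,75,95]))
    for r in masks_of('collar_top',p)[:1]:
        v,u=np.nonzero(r['region']);P=np.array([world(p,x,None,s) for x in zip(u,v)]);print('collar',np.percentile(P[:,2],[25,50,75,95]))
    if c=='wrist':
        print(s['tcp_pos'],s['ee_rot'].round(4)); 
        for n in ['pot','jar','slide']:
            for r in masks_of(n,p)[:1]:
                v,u=np.nonzero(r['region']);P=np.array([world(p,x,None,s) for x in zip(u,v)]);print(n,np.percentile(P[:,2],[50,75,95]))
E
```

```text
wrist 920 [0.11933777 0.12015059 0.12071132 0.12142807]
collar [0.05815753 0.06239205 0.06313475 0.06392678]
[ 0.58829354 -0.03552051  0.20196136] [[ 3.005e-01  9.538e-01  3.000e-04]
 [ 9.538e-01 -3.005e-01  2.000e-04]
 [ 3.000e-04  2.000e-04 -1.000e+00]]
pot [0.0702733  0.07108434 0.07499703]
slide [0.03023875 0.04643198 0.11950534]
scene 187 [0.10919411 0.11488424 0.11734064 0.11900094]
collar [0.04886156 0.05511493 0.05968383 0.06118079]
```

The bar top is at 120 mm, so lift is 12 mm and it is resting in the notches. Next I go to the post.

>>> drive_tool(rows=[[55,-5.9,-18.2,0,0,0,0],[55,-5.9,-18.2,0,0,0,0],[55,-5.9,-18.2,0,0,0,0],[55,-5.9,-18.2,0,0,0,0],[55,-5.9,-18.2,0,0,0,0]])

```text
time_s: 9.13
tcp_pos: [0.5586, -0.127, 0.2021]
ee_rot: [[0.3, 0.954, 0.0], [0.954, -0.3, 0.0], [0.0, 0.0, -1.0]]
wrist_force: [-0.3, -0.2, -0.0]
gripper_width: 0.531
gripper_force: 0.0
```

>>> drive_tool(rows=[[55,-5.9,-18.2,0,0,0,0],[55,-5.9,-18.2,0,0,0,0],[55,-5.9,-18.2,0,0,0,0],[55,-5.9,-18.2,0,0,0,0],[55,-5.9,-18.2,0,0,0,0]])

```text
time_s: 9.55
tcp_pos: [0.5291, -0.2182, 0.2022]
ee_rot: [[0.3, 0.954, 0.0], [0.954, -0.3, -0.0], [0.0, 0.0, -1.0]]
wrist_force: [0.3, -0.3, 0.3]
gripper_width: 0.551
gripper_force: 0.0
```

>>> drive_tool(rows=[[55,0,0,-10,0,0,0],[55,0,0,-20,0,0,0],[55,0,0,-10,0,0,0],[55,0,0,0,0,0,0],[55,0,0,0,0,0,0]])

```text
time_s: 9.97
tcp_pos: [0.5293, -0.217, 0.1615]
ee_rot: [[0.299, 0.954, -0.002], [0.954, -0.299, -0.0], [-0.001, -0.002, -1.0]]
wrist_force: [0.0, 0.2, 0.7]
gripper_width: 0.55
gripper_force: 0.0
```

```bash
python3 - <<'E'
from h import *
s=sense();p=capture('wrist');save(p,'w4.png')
print(s['time_s'],s['tcp_pos'],s['ee_rot'].round(3),s['joints'].round(1))
for r in search_frame('post_center',p)[:2]: print(r['p'],r['xy'],world(p,r['xy'],None,s),world(p,r['xy'],.077,s))
E
```

```text
9.9667 [ 0.52934884 -0.21697427  0.16146859] [[ 0.299  0.954 -0.002]
 [ 0.954 -0.299 -0.   ]
 [-0.001 -0.002 -1.   ]] [ -6.1  21.  -13.6   0.  -55.6 168.6]
0.72 [327.0, 116.4] [ 0.54872812 -0.15246704  0.02367494] [ 0.54928067 -0.15151367  0.077     ]
```

View pics/w4.png

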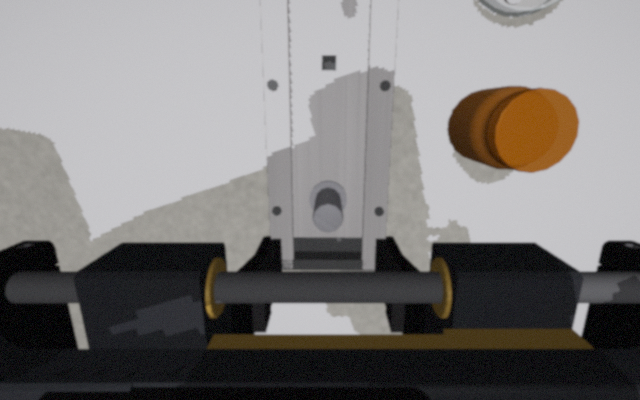

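The post top is at (328,217), centred between the jaws, and the second hole is at (329,62).

```bash
python3 - <<'E'
from h import *
s=sense();p=capture('wrist')
a=world(p,(328,217),.077,s);b=world(p,(329,62),.022,s);print(a,b,s['tcp_pos'])
d=np.array([.588,-.0355])-b[:2];print('hole to pin along',d@[.303,.953],'across',d@[.953,-.303]); d=b-a;print(np.degrees(np.arctan2(d[1],d[0])))
E
```

```text
[ 0.53036399 -0.21760194  0.077     ] [ 0.5637739  -0.11412318  0.022     ] [ 0.53022686 -0.21710139  0.16277909]
hole to pin along 0.08226839939091483 across -0.0007353480374190932
72.10642966303212
```

>>> drive_tool(rows=[[55,0,0,-20,0,0,0],[55,0,0,-20,0,0,0],[55,0,0,-20,0,0,0],[55,0,0,-20,0,0,0],[55,0,0,-10,0,0,0]])

```text
time_s: 10.53
tcp_pos: [0.5289, -0.2169, 0.0706]
ee_rot: [[0.3, 0.954, -0.002], [0.954, -0.3, 0.001], [0.0, -0.002, -1.0]]
wrist_force: [-0.6, -0.0, -0.4]
gripper_width: 0.556
gripper_force: 0.0
```

>>> drive_tool(rows=[[0,0,0,0,0,0,0],[0,0,0,0,0,0,0],[0,0,0,0,0,0,0],[0,0,0,0,0,0,0],[0,0,0,0,0,0,0]])

```text
time_s: 10.95
tcp_pos: [0.5298, -0.2174, 0.0733]
ee_rot: [[0.3, 0.954, 0.001], [0.954, -0.3, -0.0], [0.0, 0.001, -1.0]]
wrist_force: [-2.6, 0.7, 1.9]
gripper_width: 0.255
gripper_force: 1.1
```

>>> drive_tool(rows=[[0,0,0,0,0,0,0],[0,0,0,0,0,0,0],[0,0,0,0,0,0,0]])

```text
time_s: 11.2
tcp_pos: [0.5297, -0.2174, 0.0733]
ee_rot: [[0.3, 0.954, 0.001], [0.954, -0.3, -0.0], [-0.0, 0.001, -1.0]]
wrist_force: [-1.6, 2.4, 6.0]
gripper_width: 0.242
gripper_force: 30.0
```

>>> drive_tool(rows=[[0,0.15,0.48,0,0,0,0],[0,0.31,0.95,0,0,0,0],[0,0.46,1.43,0,0,0,0],[0,0.61,1.9,0,0,0,0],[0,0.77,2.38,0,0,0,0]])

```text
time_s: 11.62
tcp_pos: [0.5319, -0.2118, 0.0732]
ee_rot: [[0.3, 0.954, 0.001], [0.954, -0.3, -0.002], [-0.002, 0.001, -1.0]]
wrist_force: [-2.2, -6.3, 4.6]
gripper_width: 0.243
gripper_force: 30.0
```

>>> drive_tool(rows=[[0,0.92,2.86,0,0,0,0],[0,0.92,2.86,0,0,0,0],[0,0.92,2.86,0,0,0,0],[0,0.92,2.86,0,0,0,0],[0,0.92,2.86,0,0,0,0]])

```text
time_s: 12.03
tcp_pos: [0.5366, -0.1974, 0.0732]
ee_rot: [[0.3, 0.954, 0.001], [0.954, -0.3, -0.002], [-0.002, 0.001, -1.0]]
wrist_force: [-2.6, -6.3, 4.6]
gripper_width: 0.239
gripper_force: 30.0
```

>>> drive_tool(rows=[[0,0.92,2.86,0,0,0,0],[0,0.92,2.86,0,0,0,0],[0,0.77,2.38,0,0,0,0],[0,0.46,1.43,0,0,0,0],[0,0.15,0.48,0,0,0,0]])

```text
time_s: 12.45
tcp_pos: [0.5398, -0.1873, 0.0732]
ee_rot: [[0.299, 0.954, 0.001], [0.954, -0.299, -0.002], [-0.002, 0.001, -1.0]]
wrist_force: [-2.5, -6.2, 4.5]
gripper_width: 0.245
gripper_force: 30.0
```

```bash
python3 - <<'E'
from h import *
s=sense();print(s['tcp_pos'],s['wrist_force'].round(1),s['moment'].round(2))
d=s['tcp_pos'][:2]-np.array([.5298,-.2174]);print('moved',d@[.306,.952],d@[.952,-.306])
p=capture('scene');save(p,'s5.png')
for r in search_frame('dropper_center',p)[:1]: print(r['xy'],world(p,r['xy']))
for r in masks_of('dropper_center',p)[:1]:
    v,u=np.nonzero(r['region']);print(np.cov(u,v).round(0).tolist(),u.min(),u.max(),v.min(),v.max())
E
```

```text
[ 0.53983707 -0.18725384  0.07324697] [-2.5 -6.2  4.5] [-1.75  0.44 -0.02]
moved 0.03177048529319776 0.0003305645666466518
[362.0, 212.4] [0.64212691 0.10224817 0.1073424 ]
[[28.0, -35.0], [-35.0, 408.0]] 355 376 173 247
```

>>> drive_tool(rows=[[0,0.15,0.48,0,0,0,0],[0,0.31,0.95,0,0,0,0],[0,0.46,1.43,0,0,0,0],[0,0.61,1.9,0,0,0,0],[0,0.77,2.38,0,0,0,0]])

```text
time_s: 13.02
tcp_pos: [0.542, -0.1803, 0.0732]
ee_rot: [[0.3, 0.954, 0.001], [0.954, -0.3, -0.002], [-0.002, 0.001, -1.0]]
wrist_force: [-2.3, -6.1, 5.7]
gripper_width: 0.242
gripper_force: 30.0
```

>>> drive_tool(rows=[[0,0.92,2.86,0,0,0,0],[0,0.92,2.86,0,0,0,0],[0,0.92,2.86,0,0,0,0],[0,0.92,2.86,0,0,0,0],[0,0.92,2.86,0,0,0,0]])

```text
time_s: 13.43
tcp_pos: [0.5466, -0.1659, 0.0732]
ee_rot: [[0.3, 0.954, 0.001], [0.954, -0.3, -0.002], [-0.002, 0.001, -1.0]]
wrist_force: [-1.6, -5.8, 5.8]
gripper_width: 0.242
gripper_force: 30.0
```

>>> drive_tool(rows=[[0,0.92,2.86,0,0,0,0],[0,0.92,2.86,0,0,0,0],[0,0.92,2.86,0,0,0,0],[0,0.92,2.86,0,0,0,0],[0,0.92,2.86,0,0,0,0]])

```text
time_s: 13.85
tcp_pos: [0.5512, -0.1516, 0.0732]
ee_rot: [[0.3, 0.954, 0.001], [0.954, -0.3, -0.002], [-0.002, 0.001, -1.0]]
wrist_force: [-2.5, -5.9, 5.1]
gripper_width: 0.244
gripper_force: 30.0
```

>>> drive_tool(rows=[[0,0.92,2.86,0,0,0,0],[0,0.92,2.86,0,0,0,0],[0,0.77,2.38,0,0,0,0],[0,0.61,1.9,0,0,0,0],[0,0.46,1.43,0,0,0,0]])

```text
time_s: 14.27
tcp_pos: [0.5549, -0.1402, 0.0733]
ee_rot: [[0.299, 0.954, 0.0], [0.954, -0.299, -0.002], [-0.002, 0.001, -1.0]]
wrist_force: [-1.1, -6.4, 6.0]
gripper_width: 0.245
gripper_force: 30.0
```

>>> drive_tool(rows=[[0,0.31,0.95,0,0,0,0],[0,0,0,0,0,0,0]])

```text
time_s: 14.43
tcp_pos: [0.5552, -0.1391, 0.0732]
ee_rot: [[0.299, 0.954, 0.0], [0.954, -0.299, -0.002], [-0.002, 0.001, -1.0]]
wrist_force: [-1.8, -4.8, 4.8]
gripper_width: 0.244
gripper_force: 30.0
```

```bash
python3 - <<'E'
from h import *
s=sense();print(s['tcp_pos'],s['wrist_force'].round(1),s['moment'].round(2))
d=s['tcp_pos'][:2]-np.array([.5298,-.2174]);print('moved',d@[.306,.952],d@[.952,-.306])
p=capture('scene');save(p,'s6.png')
for r in masks_of('dropper_center',p)[:1]:
    v,u=np.nonzero(r['region']);print(r['xy'],np.cov(u,v).round(0).tolist(),u.min(),u.max(),v.min(),v.max())
E
```

```text
[ 0.55520423 -0.13912097  0.07322363] [-1.8 -4.8  4.8] [-1.56  0.48  0.03]
moved 0.08229533227048402 0.00023144480236661225
[387.4, 228.7] [[34.0, -57.0], [-57.0, 406.0]] 376 400 190 265
```

>>> drive_tool(rows=[[40,0,0,0,0,0,0],[40,0,0,0,0,0,0],[40,0,0,0,0,0,0],[40,0,0,0,0,0,0],[40,0,0,5,0,0,0]])

```text
time_s: 14.95
tcp_pos: [0.5543, -0.1375, 0.076]
ee_rot: [[0.3, 0.954, -0.002], [0.954, -0.3, 0.0], [-0.0, -0.002, -1.0]]
wrist_force: [-0.3, -0.0, -0.3]
gripper_width: 0.391
gripper_force: 0.0
```

>>> drive_tool(rows=[[40,0,0,15,0,0,0],[40,0,0,30,0,0,0],[40,0,0,30,0,0,0],[40,0,0,25,0,0,0],[40,0,0,5,0,0,0]])

```text
time_s: 15.37
tcp_pos: [0.5578, -0.1379, 0.1876]
ee_rot: [[0.299, 0.954, 0.01], [0.954, -0.299, -0.001], [0.002, 0.01, -1.0]]
wrist_force: [0.4, 0.2, -0.0]
gripper_width: 0.396
gripper_force: 0.0
```

>>> drive_tool(rows=[[30,6.6,20.8,0,0,0,0],[30,6.6,20.8,0,0,0,0],[30,6.6,20.8,0,0,0,0],[30,6.6,20.8,0,0,0,0],[30,6.6,20.8,0,0,0,0]])

```text
time_s: 15.78
tcp_pos: [0.588, -0.0326, 0.1818]
ee_rot: [[0.3, 0.954, -0.0], [0.954, -0.3, 0.0], [0.0, -0.001, -1.0]]
wrist_force: [-0.0, -0.1, 0.1]
gripper_width: 0.304
gripper_force: 0.0
```

>>> drive_tool(rows=[[30,0,0,0,0,0,0],[30,0,0,0,0,0,0],[30,0,0,0,0,0,0]])

```text
time_s: 16.03
tcp_pos: [0.5877, -0.0338, 0.1817]
ee_rot: [[0.3, 0.954, -0.001], [0.954, -0.3, -0.0], [-0.0, -0.001, -1.0]]
wrist_force: [-0.1, -0.6, 0.7]
gripper_width: 0.296
gripper_force: 0.0
```

```bash
python3 - <<'E'
from h import *
s=sense();p=capture('wrist');print(s['time_s'],s['tcp_pos'],s['ee_rot'].round(3).tolist(),s['wrist_force'].round(1))
for r in masks_of('handle_bar',p)[:1]:
    v,u=np.nonzero(r['region']);P=np.array([world(p,x,None,s) for x in zip(u,v)]);P=P[P[:,2]>.112]
    print(r['p'],len(P),P.mean(0),cv2.minAreaRect((P[:,:2]*1000).astype(np.float32)))
E
```

```text
16.0333 [ 0.58767838 -0.03382848  0.18168705] [[0.3, 0.954, -0.001], [0.954, -0.3, -0.0], [-0.0, -0.001, -1.0]] [-0.1 -0.6  0.7]
0.88 1062 [ 0.58766482 -0.03283934  0.12029158] ((595.014892578125, -10.186683654785156), (96.48037719726562, 9.79487133026123), 72.27417755126953)
```

>>> drive_tool(rows=[[30,0.6,-1.7,-10,0,0,0],[30,0,0,-20,0,0,0],[30,0,0,-20,0,0,0],[30,0,0,-9.5,0,0,0],[30,0,0,0,0,0,0]])

```text
time_s: 16.55
tcp_pos: [0.5866, -0.0363, 0.1194]
ee_rot: [[0.301, 0.954, -0.006], [0.954, -0.301, -0.001], [-0.003, -0.006, -1.0]]
wrist_force: [-0.1, -0.7, -0.0]
gripper_width: 0.3
gripper_force: 0.0
```

>>> drive_tool(rows=[[0,0,0,0,0,0,0],[0,0,0,0,0,0,0],[0,0,0,0,0,0,0],[0,0,0,0,0,0,0],[0,0,0,0,0,0,0]])

```text
time_s: 16.97
tcp_pos: [0.5877, -0.0353, 0.1234]
ee_rot: [[0.3, 0.954, -0.001], [0.954, -0.3, 0.0], [-0.0, -0.001, -1.0]]
wrist_force: [-4.9, 2.2, 3.9]
gripper_width: 0.107
gripper_force: 71.7
```

>>> drive_tool(rows=[[0,0,0,2,0,0,0],[0,0,0,2,0,0,0],[0,0,0,2,0,0,0],[0,0,0,2,0,0,0],[0,0,0,0,0,0,0]])

```text
time_s: 17.38
tcp_pos: [0.5877, -0.0353, 0.13]
ee_rot: [[0.3, 0.954, -0.002], [0.954, -0.3, 0.0], [-0.0, -0.002, -1.0]]
wrist_force: [-4.0, 2.3, -5.1]
gripper_width: 0.108
gripper_force: 71.4
```

>>> drive_tool(rows=[[0,0,0,1,0,0,0],[0,0,0,0,0,0,-0.105],[0,0,0,0,0,0,-0.105],[0,0,0,0,0,0,-0.105],[0,0,0,0,0,0,-0.105]])

```text
time_s: 17.8
tcp_pos: [0.5878, -0.0354, 0.1309]
ee_rot: [[0.667, 0.745, -0.002], [0.745, -0.667, 0.0], [-0.001, -0.002, -1.0]]
wrist_force: [-3.7, 3.0, -6.2]
gripper_width: 0.108
gripper_force: 71.5
```

>>> drive_tool(rows=[[0,0,0,0,0,0,-0.105],[0,0,0,0,0,0,-0.105],[0,0,0,0,0,0,-0.105],[0,0,0,0,0,0,-0.105],[0,0,0,0,0,0,-0.105]])

```text
time_s: 18.22
tcp_pos: [0.5878, -0.0355, 0.1309]
ee_rot: [[0.951, 0.311, -0.002], [0.311, -0.951, -0.0], [-0.002, -0.001, -1.0]]
wrist_force: [-2.4, 1.7, -6.3]
gripper_width: 0.11
gripper_force: 71.5
```

>>> drive_tool(rows=[[0,0,0,0,0,0,-0.105],[0,0,0,0,0,0,-0.105],[0,0,0,0,0,0,-0.105],[0,0,0,0,0,0,-0.105],[0,0,0,0,0,0,-0.105]])

```text
time_s: 18.63
tcp_pos: [0.5877, -0.0356, 0.1309]
ee_rot: [[0.978, -0.208, -0.003], [-0.208, -0.978, -0.0], [-0.003, 0.001, -1.0]]
wrist_force: [-2.9, 1.3, -5.8]
gripper_width: 0.11
gripper_force: 71.5
```

>>> drive_tool(rows=[[0,0,0,0,0,0,-0.105],[0,0,0,0,0,0,0],[0,0,0,0,0,0,0]])

```text
time_s: 18.88
tcp_pos: [0.5877, -0.0356, 0.131]
ee_rot: [[0.953, -0.302, -0.002], [-0.302, -0.953, -0.0], [-0.002, 0.001, -1.0]]
wrist_force: [-4.3, 1.7, -6.7]
gripper_width: 0.107
gripper_force: 71.5
```

>>> drive_tool(rows=[[0,0,0,-3,0,0,0],[0,0,0,-3,0,0,0],[0,0,0,-3,0,0,0],[0,0,0,-2,0,0,0],[0,0,0,0,0,0,0]])

```text
time_s: 19.3
tcp_pos: [0.5878, -0.0356, 0.1198]
ee_rot: [[0.953, -0.303, -0.002], [-0.303, -0.953, -0.0], [-0.002, 0.001, -1.0]]
wrist_force: [-5.1, 1.1, -3.4]
gripper_width: 0.108
gripper_force: 71.5
```

>>> drive_tool(rows=[[0,0,0,-2,0,0,0],[0,0,0,-2,0,0,0],[0,0,0,0,0,0,0]])

```text
time_s: 19.55
tcp_pos: [0.5878, -0.0357, 0.1161]
ee_rot: [[0.953, -0.303, -0.002], [-0.303, -0.953, -0.0], [-0.002, 0.001, -1.0]]
wrist_force: [-5.7, 0.5, -3.5]
gripper_width: 0.112
gripper_force: 71.5
```

The spring still pulls down at about 5 mm lift, so the pin is entering the hole. I lower the rest of the way and release.

>>> drive_tool(rows=[[0,0,0,-2,0,0,0],[0,0,0,-1.5,0,0,0],[0,0,0,0,0,0,0]])

```text
time_s: 19.8
tcp_pos: [0.5878, -0.0357, 0.1128]
ee_rot: [[0.953, -0.303, -0.002], [-0.303, -0.953, -0.0], [-0.002, 0.001, -1.0]]
wrist_force: [-4.1, 2.1, -3.8]
gripper_width: 0.11
gripper_force: 71.5
```

>>> drive_tool(rows=[[30,0,0,0,0,0,0],[30,0,0,0,0,0,0],[30,0,0,0,0,0,0],[30,0,0,0,0,0,0],[30,0,0,0,0,0,0]])

```text
time_s: 20.22
tcp_pos: [0.5899, -0.0355, 0.1141]
ee_rot: [[0.953, -0.303, 0.003], [-0.303, -0.953, 0.0], [0.003, -0.001, -1.0]]
wrist_force: [-0.4, -0.2, 0.8]
gripper_width: 0.289
gripper_force: 0.0
```

>>> drive_tool(rows=[[30,0,0,10,0,0,0],[30,0,0,25,0,0,0],[30,0,0,30,0,0,0],[30,0,0,25,0,0,0],[30,0,0,10,0,0,0]])

```text
time_s: 20.63
tcp_pos: [0.591, -0.0355, 0.2185]
ee_rot: [[0.953, -0.303, 0.009], [-0.303, -0.953, 0.0], [0.009, -0.003, -1.0]]
wrist_force: [0.2, 1.2, 1.7]
gripper_width: 0.301
gripper_force: 0.0
```

>>> drive_tool(rows=[[30,0,0,0,0,0,0],[30,0,0,0,0,0,0],[30,0,0,0,0,0,0],[30,0,0,0,0,0,0]])

```text
time_s: 20.97
tcp_pos: [0.5877, -0.0355, 0.2111]
ee_rot: [[0.953, -0.304, -0.004], [-0.304, -0.953, -0.0], [-0.003, 0.001, -1.0]]
wrist_force: [0.2, -0.3, -0.5]
gripper_width: 0.299
gripper_force: 0.0
```

```bash
python3 - <<'E'
from h import *
s=sense();p=capture('wrist');print(s['time_s'],s['tcp_pos'],s['wrist_force'].round(1))
for r in masks_of('handle_bar',p)[:1]:
    v,u=np.nonzero(r['region']);P=np.array([world(p,x,None,s) for x in zip(u,v)]);P=P[(P[:,2]>.085)&(np.linalg.norm(P[:,:2]-[.588,-.0355],axis=1)<.03)]
    print(len(P),P.mean(0),np.percentile(P[:,2],[25,50,75]),cv2.minAreaRect((P[:,:2]*1000).astype(np.float32)))
for n in ['collar_top','pot','slide']:
    for r in masks_of(n,p)[:1]:
        v,u=np.nonzero(r['region']);P=np.array([world(p,x,None,s) for x in zip(u,v)]);print(n,np.percentile(P[:,2],[50,75,95]))
q=capture('scene')
cv2.imwrite('pics/s7.png',cv2.resize(q['frame'][110:330,170:470,::-1],None,fx=2.6,fy=2.6))
E
```

```text
20.9667 [ 0.58769887 -0.03554448  0.21112492] [ 0.2 -0.3 -0.5]
803 [ 0.58915814 -0.03528547  0.10736964] [0.10747652 0.10830599 0.10886874] ((588.0698852539062, -34.86391067504883), (12.881854057312012, 45.45332336425781), 70.94371795654297)
collar_top [0.06234385 0.06304791 0.06380851]
pot [0.07041776 0.07117418 0.08110013]
slide [0.1083319  0.10887596 0.10968045]
```

View pics/s7.png

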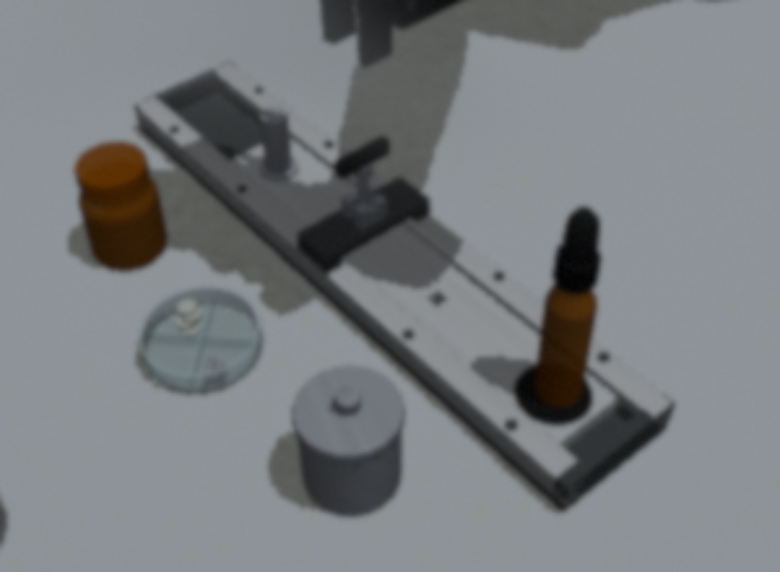

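The bar is back along the slide's x at (362,157), with its top at 108 mm, so the pin is home. The first hole now shows at (437,298), and the bottle stands on its mat at (553,395). The dish, jar and pot have not moved and the gripper touches nothing, so I hand it in.

```bash
python3 -c "from station import finish_job;print(finish_job())"
```

```text
the job is handed in; nothing more can be done
None
```

The slide is at its second station with the pin fully home (bar top back at its 108 mm home height), the bottle is upright on its mat, the dish, jar and pot look unmoved, and the job was handed in at about 21 s.

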